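# Hold the pump head against its sprung plate

### The job

On the pump service stand, use the sweeper to push the three spent valve cartridges off the bed into the catch tray along its side (do not handle them with the fingers), and stand the sweeper back on the bench. Then take the steel pump head, set it flat on the bed, square to and centred on the sprung plate, and push it back gently until the plate is about half way through its travel (about 10 N), never to its stop. Finish while still holding it there with the gripper, steadily, so that a colleague can put in the screws; leave the other things on the bench undisturbed.

Things in the scene. Friction and masses are not known exactly. Their poses are not given: they have to be found in the camera images.
- stand: Pump service stand, fixed. Origin at bench level on its middle line; x points along the pushing direction (to the housing), z up. Dark steel bed x -95 to +65, y -65 to +65 mm, top 35 mm above the bench, no rims. Beyond it a grey housing block x 65 to 115, y -65 to +65 mm, top 85 mm above the bench. Catch tray on the bed's -y side.
- bed (a point): Middle of the bed's flat top (160 mm in x by 130 mm in y), 35 mm above the bench, at x = -15, y = 0 mm of the stand.
- tray (a point): Middle of the catch tray's floor, 4 mm above the bench. White tray, part of the stand, inside 152 mm (x) by 86 mm (y): y = -65 to -151 mm of the stand. Rims 32 mm above the bench on three sides; the fourth side is the bed's -y side, so what is pushed over that edge of the bed falls in.
- seat_face (a point): Centre of the front (-x) face of the upright sprung steel plate in front of the housing, square to the stand's x. Plate 70 mm wide, 42 mm high (3 to 45 mm above the bed), 8 mm thick. The point is 25 mm above the bed, on the middle line, at rest at x = +40 mm of the stand; it moves with the plate.
- seat (a joint): How far the sprung plate is pushed back along the stand's +x, m: 0 at rest, 0.016 at its hard stop; half way is 0.008. The spring pushes back with 2 N at the start of travel plus 1 N per mm (10 N at half way, 18 N at the stop).
- head_center (a point): Centre of the pump head: steel block 50 mm (its x) by 56 mm (its y), 50 mm high, on top a dark round fitting (18 mm across, 12 mm high), two dark screw holes in each x face. 0.35 to 0.65 kg. Point is 25 mm above its underside. Starts on the bench left or right of the stand. Either x face goes against the plate; grip it across the 56 mm.
- sweeper_grip (a point): On the sweeper's handle axis, 70 mm above its underside. Grey; rubber-edged foot 90 mm long (its x), 26 mm thick (its y), 30 mm high; from its middle rises the handle, 40 mm (x) by 20 mm (y), top 100 mm above the underside. 180 g. Stands upright by itself on the bench, on the side of the stand opposite to the pump head.
- cartridge0_center (a point): Centre of one of three equal spent valve cartridges, plain steel discs 20 mm across and 14 mm high, standing at the start on the bed in front of the sprung plate (between x = -43 and +21 mm and y = -40 and +40 mm of the stand).
- cartridge1_center (a point): Centre of one of three equal spent valve cartridges, plain steel discs 20 mm across and 14 mm high, standing at the start on the bed in front of the sprung plate (between x = -43 and +21 mm and y = -40 and +40 mm of the stand).
- cartridge2_center (a point): Centre of one of three equal spent valve cartridges, plain steel discs 20 mm across and 14 mm high, standing at the start on the bed in front of the sprung plate (between x = -43 and +21 mm and y = -40 and +40 mm of the stand).
- bottle0: Bystander: capped reagent bottle with a label, 68 mm across, 140 mm high; origin under its centre.
- bottle1: Bystander: the like bottle without a label.
- flask: Bystander: stoppered conical flask, 76 mm across, 118 mm high; origin under its centre.
- beaker: Bystander: glass beaker, 70 mm across, 85 mm high; origin under its centre.
- wrench: Bystander: wrench lying on the bench beyond the stand.
- screwdriver: Bystander: screwdriver lying on the bench beyond the stand.
Things that resemble listed ones, but are neither listed nor needed, are in the scene too. Of the things that look like the part that bears sweeper_grip, the middle-sized one is meant.

How it is judged (in metres and radians):
On the way, in this order (a step that is already met when the one before it is completed fails the run):
1. the three cartridges are in the catch tray, and the pump head has not been moved yet (x of cartridge0_center in the frame of stand between -0.095 and 0.065 m and y of cartridge0_center in the frame of stand between -0.153 and -0.065 m and z of each of cartridge0_center, cartridge1_center, cartridge2_center in the frame of stand below 0.03 m and x of cartridge1_center in the frame of stand between -0.095 and 0.065 m and y of cartridge1_center in the frame of stand between -0.153 and -0.065 m and x of cartridge2_center in the frame of stand between -0.095 and 0.065 m and y of cartridge2_center in the frame of stand between -0.153 and -0.065 m and distance of head_center from where it was at the start of the episode below 0.03 m), for 0.2 s.
2. the sweeper stands on the bench again (height (world z) of sweeper_grip between 0.062 and 0.078 m and angle between sweeper_grip's own z axis and vertical below 0.15 rad), for 0.2 s.
3. the pump head is pressed against the sprung plate within the band (value of joint seat between 0.004 and 0.012 m and contact force between head and seat between 5 and 16 N and contact force between the fingers and head above 2 N and y of head_center in the frame of stand between -0.012 and 0.012 m and z of head_center in the frame of stand between 0.055 and 0.067 m and angle between the x axis of head_center and the x axis of stand, either way round below 0.12 rad and angle between head_center's own z axis and vertical below 0.1 rad), for 0.5 s.
At the end, for the whole second after the job is handed in: Cartridges lie in the tray, sweeper stands on the bench, released. The gripper holds the head still against the plate: plate 4 to 12 mm back, 5 to 16 N on it, head within 12 mm of the middle line, square within 0.12 rad, level (0.1 rad), at most 7 mm above the bed (all of step 2 and all of step 3 and x of cartridge0_center in the frame of stand between -0.095 and 0.065 m and y of cartridge0_center in the frame of stand between -0.153 and -0.065 m and z of each of cartridge0_center, cartridge1_center, cartridge2_center in the frame of stand below 0.03 m and x of cartridge1_center in the frame of stand between -0.095 and 0.065 m and y of cartridge1_center in the frame of stand between -0.153 and -0.065 m and x of cartridge2_center in the frame of stand between -0.095 and 0.065 m and y of cartridge2_center in the frame of stand between -0.153 and -0.065 m and linear speed of head below 0.01 m/s and contact force between the fingers and sweeper below 0.1 N); the arm keeps its last pose, push and grip.
It fails at once if the sprung plate is driven to its stop (value of joint seat above 0.0155 m).
It fails at once if a cartridge is handled with the fingers (contact force between the fingers and cartridge0 above 0.5 N or contact force between the fingers and cartridge1 above 0.5 N or contact force between the fingers and cartridge2 above 0.5 N).
It fails at once if a bystander is disturbed (moved more than 30 mm) (distance of any of bottle0, bottle1, flask, beaker, wrench, screwdriver from where it was at the start of the episode above 0.03 m).
It also fails if it takes over 67 s, if anything falls off the work surface, if the arm or the gripper's body presses on something with over 40 N, if the wrist force passes 120 N, or if a joint passes its speed limit or range.

### The arm

A 7-joint arm with a two-finger parallel gripper is mounted at the origin on the work surface. World frame = base frame: x ahead of the robot, y to its left, z up, the work surface at z = 0. Lengths are in mm, angles in rad, forces in N, time in s.
With the tool pointing down it reaches from about 400 to 875 mm from the base axis. Payload 4.4 kg.
Tool frame: the origin (TCP) lies on the centre line of the jaws, within the pads' length; the fingertips stand 19 mm ahead of it and the grasp point (between the pads) is the TCP; z points along the fingers, y is the line along which they close (so a half turn about z gives the same grasp; the last joint's range is limited). The gripper opens to 85 mm and grips with 20 to 120 N. Pads are 22 mm wide; open, the fingers measure 114 mm over their backs; the gripper's body (76 mm by 85 mm) begins 54 mm behind the grasp point. The pads swing forward as they close: fully open they stand 13 mm farther back than shut.
Start: joints at [-1.215, 0.628, 0.038, 1.517, -0.027, 0.996, -0.02], TCP at [266.091, 593.054, 250.313] pointing down, gripper open.
Joint ranges: [-3.06, 3.06], [-0.37, 2.12], [-1.25, 1.32], [0.18, 2.47], [-1.1, 4.24], [0.23, 1.98], [-2.94, 2.94]. Speed limits (rad/s): [2.57, 2.57, 3.14, 3.14, 3.14, 3.14, 3.14].

### API

Orientations are given as [roll, pitch, yaw] about the fixed x, y, z axes, in that order (R = Rz(yaw) Ry(pitch) Rx(roll)).
In Python, from cell import ctrl, viewer, silhouettes gives the robot as it stands.
- The arm moves only by the shell command python3 -m creep 'ROWS'. ROWS is JSON, a list of rows, each an object with "jaw": the gripper command: -1 is shut, 1 is fully open, values between are in proportion; "xyz": the shift along the tool's x, y, z in mm, a list of three; "angular": the turn, a rotation vector about the tool's x, y, z in rad, a list of three. In form: [{"jaw": jaw, "xyz": [tx, ty, tz], "angular": [rx, ry, rz]}, ...]. A call has 1 to 12 rows; each row is the pose to reach, as a shift and turn from the pose commanded when the call began, along the tool's axes at that moment; what a row does not reach only later rows make up. A row lasts 1/8 s, in which the tool goes at most 62.5 mm and 10.7 degrees, less where a joint would pass 70% of its speed; a pose out of reach is approached as far as the arm can. A call with a gripper value outside its range is refused whole. The fingers move at their own pace and stop on an object; the grip force is fixed at half the most. Time passes only in rows, so rows that repeat a pose let the fingers close. It gives the time, the measured TCP pose, the force, the opening and the grip force at its end, in the units of the state.
- ctrl.read_state(): the state, without advancing time (a new reading comes with each control period).
- viewer.get_image(name): name is "scene" or "top" or "wrist"; returns (picture, depth): 420x560x3 uint8, red, green, blue; 420x560 float32, mm along the optical axis (not along the pixel's ray), 0 where there is no reading.
- viewer.camera_model(name): a dict with "fx", "fy", "cx", "cy" (pixels), "T" (4x4, takes a point from camera to world coordinates). Camera axes: x right, y down, z forward; pixel columns grow to the right and rows downward; lengths in mm; the calibration is good to about 2 mm. A picture is of the moment at which its call begins: read the wrist's pose just before it. camera_model takes no time and is no camera call; for the wrist camera it gives the pose at the moment of the call.
- ctrl.finish_job(): hands the job in; it is judged then, once.
Trained networks look in the newest picture that a camera, given by its name, has taken for a name from the list of things; names that differ only in an ending like _2 or _b are one class to them, and where a whole thing is asked for, a point or a joint stands for the part that bears it (a point fixed in the world has none). Each returns a list of dicts, best first, with "score" (0 to 1); they miss things now and then, are a little off and sometimes report something else, mostly with a low value. They report only what shows in the picture. A call takes as long as a camera call. They do not tell look-alikes from the thing itself.
- silhouettes(camera, target): "pixels" (420x560 bool, what is visible of it) and "xy" ([column, row] in pixels, amid what is visible of it).
The state is a dict: "clock": time; "qpos": joint angles; "qd": joint speeds; "tau": joint torques, N m; "eef_pos": TCP position; "tool_rot": TCP orientation; "force": force on the tool from outside, world axes, zero at the start; "torque": the same for the moment, N m; "width": finger opening in mm; "gripper_force": force on a finger pad.
Only numpy, scipy, OpenCV 4.12 (cv2) and the standard library are available. Lean on these libraries where they do the work, as an engineer would, in place of code of your own. Each camera call takes 0.05 s, during which the arm holds its last target. There are 200 camera calls.

## Working session

There is one attempt and no reset: what is moved stays moved. The work goes in short steps, Python scripts to look and compute and a shell command to move; the robot and the scene stay as the last step left them, time stands still between calls to the robot, and variables do not carry over. Pictures are saved under pics/ and viewed, at most 10 in all, crops included, and the job is handed in when it is done.

```bash
mkdir -p pics; ls; cat > h.py <<'E'
import numpy as np, cv2
from cell import ctrl, viewer, silhouettes
def cloud(name):
    im,d=viewer.get_image(name); c=viewer.camera_model(name)
    v,u=np.mgrid[:420,:560]
    P=np.stack([(u-c['cx'])/c['fx']*d,(v-c['cy'])/c['fy']*d,d],-1)
    W=P@c['T'][:3,:3].T+c['T'][:3,3]; W[d==0]=np.nan
    return im,W
def save(im,f): cv2.imwrite('pics/'+f,im[...,::-1])
E
python3 - <<'E'
from h import *
s=ctrl.read_state(); print(s['clock'],s['eef_pos'],s['tool_rot'],s['width'])
ims=[]
for n in ['top','scene']:
    im,W=cloud(n); ims.append(im); np.savez(n,im=im,W=W)
    for t in ['stand','sweeper_grip','head_center','cartridge0_center','bottle0','flask','beaker']:
        for r in silhouettes(n,t):
            p=W[r['pixels']]; p=p[~np.isnan(p[:,0])]
            print(n,t,round(r['score'],2),np.round(r['xy']),len(p),np.round(np.median(p,0)) if len(p) else '',np.round(np.percentile(p[:,2],98)) if len(p) else '')
    save(im,n+'0.png')
E
```

```text
pics
0.0 [265.84099046 592.51902604 249.38689934] [-3.13970484e+00 -1.07235676e-05  2.71979654e+00] 85.41515538916511
top stand 0.81 [294. 233.] 6282 [512. -51.  36.] 90.0
top sweeper_grip 0.88 [150. 232.] 587 [512. 325.  34.] 106.0
top sweeper_grip 0.65 [153. 286.] 220 [378. 308.  30.] 81.0
top head_center 0.68 [391. 260.] 525 [ 438. -302.   51.] 65.0
top cartridge0_center 0.37 [267. 241.] 23 [490.  18.  52.] 54.0
top bottle0 0.84 [347. 132.] 731 [ 767. -184.   98.] 144.0
top bottle0 0.72 [152. 176.] 774 [651. 304.  98.] 145.0
top flask 0.87 [436. 191.] 714 [ 616. -416.   48.] 122.0
top beaker 0.95 [102. 194.] 719 [613. 456.  47.] 90.0
scene stand 0.78 [295. 215.] 3435 [559.  -4.  35.] 86.0
scene sweeper_grip 0.74 [437. 246.] 520 [384. 323.  25.] 76.0
scene sweeper_grip 0.62 [410. 271.] 1113 [523. 335.  31.] 101.0
scene head_center 0.75 [261. 173.] 357 [ 450. -288.   35.] 59.0
scene head_center 0.41 [363. 290.] 1750 [679. 329.  79.] 141.0
scene cartridge0_center 0.4 [320. 205.] 23 [496.  22.  47.] 50.0
scene bottle0 0.81 [365. 290.] 1749 [679. 329.  80.] 141.0
scene flask 0.83 [199. 171.] 506 [ 630. -414.   48.] 118.0
scene beaker 0.75 [434. 313.] 1601 [624. 445.  58.] 85.0
```

View pics/top0.png

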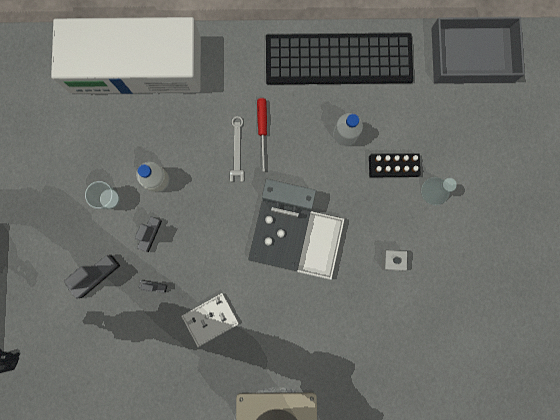

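View pics/scene0.png

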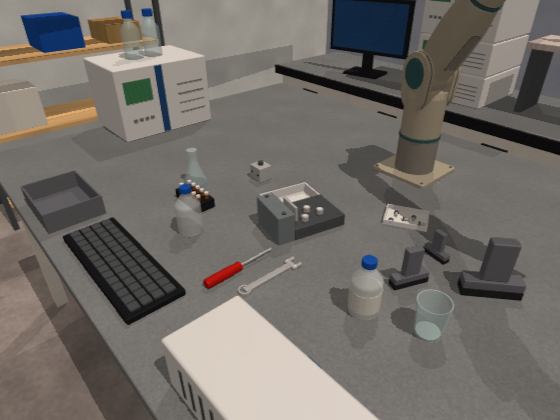

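Sweeper look-alikes in top: (95,275) is large, (150,232) is middle (top about 100 mm) and (155,286) is small (about 80 mm). The middle-sized one at (150,232) fits the description. I'll confirm it in a crop and measure the poses.

```bash
python3 - <<'E'
from h import *
z=np.load('top.npz'); im,W=z['im'],z['W']
def rect(m,l):
    p=W[m][:,:2].astype(np.float32); r=cv2.minAreaRect(p); print(l,len(p),np.round(r[0],1),np.round(r[1],1),round(r[2],1)); 
roi=np.zeros((420,560),bool); roi[165:290,240:355]=1
Z=W[...,2]
h=roi&(Z>80)&(Z<92); rect(h,'housing')
lab=im.astype(int).sum(-1)
b=roi&(Z>31)&(Z<40)&(lab<300); b=cv2.morphologyEx(b.astype(np.uint8),cv2.MORPH_OPEN,np.ones((3,3)))>0; rect(b,'bed')
c=roi&(Z>43)&(Z<58)&(lab>330)
n,L,st,ct=cv2.connectedComponentsWithStats(c.astype(np.uint8))
for i in range(1,n):
    if st[i,4]>5: print('blob',ct[i].round(1),st[i,4],np.median(W[L==i],0).round(1),(W[L==i].mean(0)).round(1))
for (r0,r1,c0,c1,l) in [(210,258,125,175,'mid'),(270,300,135,180,'small'),(250,305,60,128,'large')]:
    m=np.zeros_like(roi); m[r0:r1,c0:c1]=1
    zm=np.nanpercentile(Z[m],99.8); print(l,zm)
    rect(m&(Z>zm-12),l+' top'); rect(m&(Z>15),l+' all'); rect(m&(Z>22)&(Z<36),l+' foot')
m=np.zeros_like(roi); m[240:280,375:420]=1
rect(m&(Z>44)&(Z<56),'head top'); 
save(cv2.resize(im[200:310,55:185],None,fx=5,fy=5,interpolation=cv2.INTER_CUBIC),'crop.png')
E
```

```text
housing 1060 [595.7 -32.6] [129.8  76.1] 76.9
bed 1756 [505.8 -10.7] [129.5 160. ] 76.3
blob [268.5 219. ] 44 [545.8  16.1  51.4] [545.9  16.1  51.6]
blob [280.2 232.8] 46 [509.6 -13.2  50.4] [510.1 -13.7  50.6]
blob [268.1 240.6] 45 [489.7  17.8  51.6] [490.6  17.6  51.3]
mid 106.83889147616674
mid top 134 [513.  330.2] [20.5 39.5] 68.6
mid all 488 [513.3 330.8] [28.3 89.9] 67.6
mid foot 210 [513.2 330.8] [28.3 89.2] 67.6
small 81.5821066506035
small top 78 [377.9 320.3] [29.8 15.3] 75.4
small all 224 [377.6 319.6] [67.3 20. ] 78.5
small foot 88 [378.2 319.4] [67. 19.] 78.8
large 150.6667701345951
large top 305 [404.8 470.1] [29.6 58.9] 40.1
large all 1104 [405.3 470.4] [ 39.8 131.7] 40.2
large foot 67 [402.9 467.8] [ 34.4 128. ] 40.9
head top 374 [ 439.2 -305.9] [55.8 48.7] 88.3
```

View pics/crop.png

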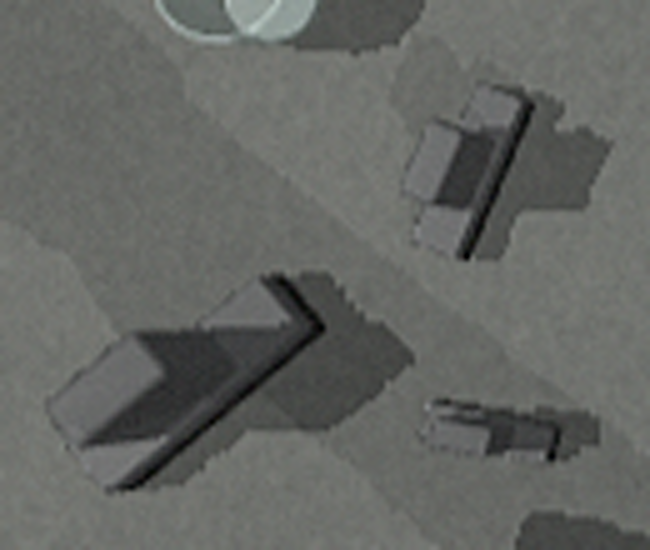

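Crop: three sweepers, with the middle-sized one at top right. It is (150,232) in the top image, 90 mm foot and 100 mm high by depth, which matches the description. The others measure 67 mm and 131 mm long, so the middle one is the one to take.

```bash
cat >> h.py <<'E'
from scipy.spatial.transform import Rotation as Ro
S0=np.array([520.4,-14.3]); SY=-13.7
def st(x,y,S=None,yaw=None):
    a=np.radians(SY if yaw is None else yaw); S=S0 if S is None else S
    return S+np.array([x*np.cos(a)-y*np.sin(a),x*np.sin(a)+y*np.cos(a)])
def go(xy,z,yaw):
    s=ctrl.read_state(); R=Ro.from_euler('xyz',s['tool_rot'])
    T=Ro.from_euler('xyz',[np.pi,0,np.radians(yaw)])
    d=R.inv().apply(np.array([xy[0],xy[1],z])-s['eef_pos'])
    print('xyz',d.round(1),'ang',(R.inv()*T).as_rotvec().round(3),'t',s['clock'])
E
python3 -c "
from h import *
go((513,331),250,157.6)"
```

```text
xyz [-3.326e+02 -1.380e+02  3.000e-01] ang [ 0.    -0.    -0.031] t 0.8
```

```bash
python3 -m creep '[{"jaw":1,"xyz":[-333,-138,0],"angular":[0,0,-0.031]},{"jaw":1,"xyz":[-333,-138,0],"angular":[0,0,-0.031]},{"jaw":1,"xyz":[-333,-138,0],"angular":[0,0,-0.031]},{"jaw":1,"xyz":[-333,-138,0],"angular":[0,0,-0.031]},{"jaw":1,"xyz":[-333,-138,0],"angular":[0,0,-0.031]},{"jaw":1,"xyz":[-333,-138,0],"angular":[0,0,-0.031]},{"jaw":1,"xyz":[-333,-138,50],"angular":[0,0,-0.031]},{"jaw":1,"xyz":[-333,-138,100],"angular":[0,0,-0.031]},{"jaw":1,"xyz":[-333,-138,100],"angular":[0,0,-0.031]},{"jaw":1,"xyz":[-333,-138,100],"angular":[0,0,-0.031]}]'
python3 - <<'E'
from h import *
im,W=cloud('wrist'); save(im,'w1.png'); Z=W[...,2]
s=ctrl.read_state(); print(s['eef_pos'])
for r in silhouettes('wrist','sweeper_grip'):
    m=r['pixels']
    for lo,hi in [(92,108),(22,36)]:
        p=W[m&(Z>lo)&(Z<hi)]; 
        if len(p)>20:
            q=cv2.minAreaRect(p[:,:2].astype(np.float32)); print(r['score'],lo,np.round(q[0],1),np.round(q[1],1),q[2],np.median(p[:,2]))
go((513,331),72,157.6)
E
```

```text
clock: 2.05
eef_pos: [514.3, 331.6, 151.9]
tool_rot: [3.14, 0.001, 2.751]
force: [0.2, 0.4, -0.0]
width: 85.2
gripper_force: 0.0
[514.75028827 331.86760156 152.57285745]
0.96 92 [513.7 329.8] [19.8 39.9] 67.84687805175781 101.47116793809897
0.96 22 [492.4 338.7] [25.8 43.2] 68.1417236328125 31.60874354748418
0.89 22 [432.1 422.9] [26.4 54. ] 82.25369262695312 29.426125990512816
0.57 22 [379.  319.5] [67.  19.4] 78.17781829833984 24.19775742708157
xyz [ 1.5 -1.8 80.7] ang [0.004 0.002 0.   ] t 2.15
```

```bash
python3 -m creep '[{"jaw":1,"xyz":[0,-2,30],"angular":[0,0,0]},{"jaw":1,"xyz":[0,-2,60],"angular":[0,0,0]},{"jaw":1,"xyz":[0,-2,80],"angular":[0,0,0]},{"jaw":1,"xyz":[0,-2,80],"angular":[0,0,0]},{"jaw":-1,"xyz":[0,-2,80],"angular":[0,0,0]},{"jaw":-1,"xyz":[0,-2,80],"angular":[0,0,0]},{"jaw":-1,"xyz":[0,-2,80],"angular":[0,0,0]},{"jaw":-1,"xyz":[0,-2,80],"angular":[0,0,0]},{"jaw":-1,"xyz":[0,-2,80],"angular":[0,0,0]},{"jaw":-1,"xyz":[0,-2,80],"angular":[0,0,0]},{"jaw":-1,"xyz":[0,-2,80],"angular":[0,0,0]},{"jaw":-1,"xyz":[0,-2,80],"angular":[0,0,0]}]'
python3 -c "
from h import *
s=ctrl.read_state(); print(s['gripper_force'])
go((514,331),172,157.6); go(st(-11,74),150,166.3); print(st(-11,74))"
```

```text
clock: 3.65
eef_pos: [513.1, 329.4, 71.0]
tool_rot: [3.14, 0.001, 2.751]
force: [0.3, 0.0, 5.6]
width: 19.6
gripper_force: 59.5
59.53403055667877
xyz [  -0.3    2.  -101. ] ang [0.001 0.001 0.   ] t 3.65
xyz [-115.7 -243.4  -79.2] ang [ 0.001  0.001 -0.152] t 3.65
[527.23898249  60.19985449]
```

```bash
python3 -m creep '[{"jaw":-1,"xyz":[0,0,-40],"angular":[0,0,0]},{"jaw":-1,"xyz":[0,0,-79],"angular":[0,0,0]},{"jaw":-1,"xyz":[-25,-50,-79],"angular":[0,0,-0.05]},{"jaw":-1,"xyz":[-48,-100,-79],"angular":[0,0,-0.1]},{"jaw":-1,"xyz":[-71,-150,-79],"angular":[0,0,-0.152]},{"jaw":-1,"xyz":[-95,-200,-79],"angular":[0,0,-0.152]},{"jaw":-1,"xyz":[-116,-243,-79],"angular":[0,0,-0.152]},{"jaw":-1,"xyz":[-116,-243,-79],"angular":[0,0,-0.152]},{"jaw":-1,"xyz":[-116,-243,-79],"angular":[0,0,-0.152]}]'
python3 - <<'E'
from h import *
im,W=cloud('top'); Z=W[...,2]
s=ctrl.read_state(); print(s['eef_pos'],s['force'])
im,W=cloud('wrist'); save(im,'w2.png'); Z=W[...,2]
lab=im.astype(int).sum(-1)
roi=np.hypot(W[...,0]-520,W[...,1]+14)<110
c=roi&(Z>44)&(Z<54)
n,L,stt,ct=cv2.connectedComponentsWithStats(c.astype(np.uint8))
for i in range(1,n):
    if stt[i,4]>60:
        q=cv2.minAreaRect(W[L==i][:,:2].astype(np.float32)); print(ct[i].round(),stt[i,4],np.round(q[0],1),np.round(q[1],1),round(q[2],1))
go(st(-11,72),108,166.3)
E
```

```text
clock: 4.78
eef_pos: [527.0, 60.5, 149.0]
tool_rot: [3.141, -0.001, 2.903]
force: [0.5, 1.8, -1.2]
width: 19.2
gripper_force: 59.5
[527.04696819  61.3608842  149.04669199] [ 0.67965978  0.7658263  -1.51226158]
[201. 177.] 663 [491.2  16.8] [19.5 19.4] 65.8
[167. 213.] 632 [511. -15.] [19.2 19.4] 40.2
[221. 248.] 572 [545.8  14.7] [18.9 19.4] 22.3
[174. 276.] 561 [559.2 -26.2] [67.6  2.2] 76.9
[104. 305.] 94 [570.5 -87.4] [12.1  2. ] 76.5
xyz [-0.6 -3.5 41.1] ang [ 0.001 -0.001  0.003] t 4.875
```

View pics/w2.png

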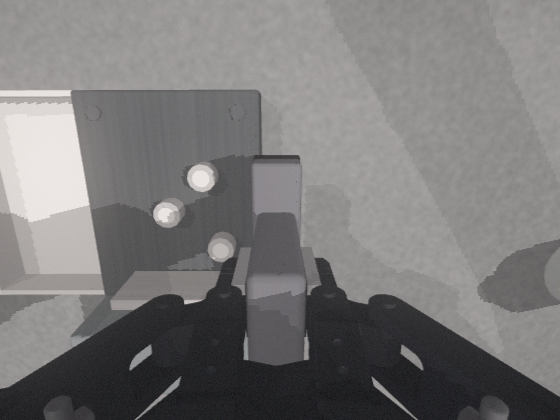

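```bash
python3 -m creep '[{"jaw":-1,"xyz":[0,-3,25],"angular":[0,0,0]},{"jaw":-1,"xyz":[0,-3,41],"angular":[0,0,0]},{"jaw":-1,"xyz":[0,-3,41],"angular":[0,0,0]},{"jaw":-1,"xyz":[0,-12,41],"angular":[0,0,0]},{"jaw":-1,"xyz":[0,-24,41],"angular":[0,0,0]},{"jaw":-1,"xyz":[0,-36,41],"angular":[0,0,0]},{"jaw":-1,"xyz":[0,-48,41],"angular":[0,0,0]},{"jaw":-1,"xyz":[0,-60,41],"angular":[0,0,0]},{"jaw":-1,"xyz":[0,-72,41],"angular":[0,0,0]},{"jaw":-1,"xyz":[0,-84,41],"angular":[0,0,0]},{"jaw":-1,"xyz":[0,-96,41],"angular":[0,0,0]}]'
python3 -m creep '[{"jaw":-1,"xyz":[0,-12,0],"angular":[0,0,0]},{"jaw":-1,"xyz":[0,-24,0],"angular":[0,0,0]},{"jaw":-1,"xyz":[0,-36,0],"angular":[0,0,0]},{"jaw":-1,"xyz":[0,-46,0],"angular":[0,0,0]},{"jaw":-1,"xyz":[0,-46,0],"angular":[0,0,0]},{"jaw":-1,"xyz":[0,-46,0],"angular":[0,0,0]}]'
python3 - <<'E'
from h import *
im,W=cloud('top'); 
for r in silhouettes('top','cartridge0_center'): print(r['score'],r['xy'],np.nanmedian(W[r['pixels']],0).round())
save(cv2.resize(im[165:290,235:360],None,fx=4,fy=4,interpolation=cv2.INTER_CUBIC),'t3.png')
go(st(-11,-66),108,166.3)
E
```

```text
clock: 6.25
eef_pos: [504.4, -33.9, 108.3]
tool_rot: [3.142, -0.0, 2.903]
force: [0.2, 1.4, -1.7]
width: 19.4
gripper_force: 59.5
clock: 7.0
eef_pos: [493.9, -77.5, 108.3]
tool_rot: [3.141, 0.0, 2.903]
force: [0.1, -0.3, -1.8]
width: 19.3
gripper_force: 59.6
0.3 [276.3, 220.1] [541.  -5.  39.]
xyz [0.2 1.4 0.3] ang [0.    0.    0.001] t 7.1
```

View pics/t3.png

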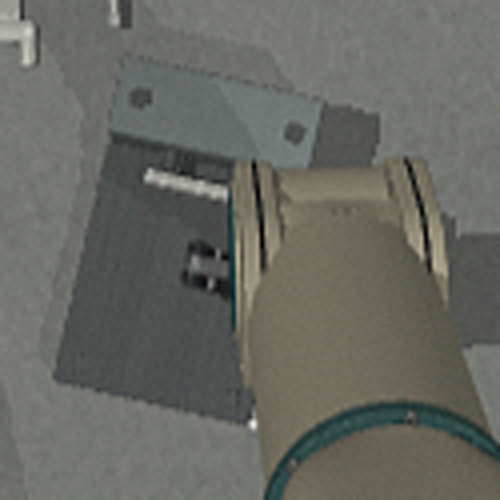

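```bash
python3 -m creep '[{"jaw":-1,"xyz":[0,5,-25],"angular":[0,0,0]},{"jaw":-1,"xyz":[0,30,-45],"angular":[0,0,0]},{"jaw":-1,"xyz":[8,80,-45],"angular":[0,0,0]},{"jaw":-1,"xyz":[18,130,-45],"angular":[0,0,0.05]},{"jaw":-1,"xyz":[28,180,-45],"angular":[0,0,0.1]},{"jaw":-1,"xyz":[36,230,-45],"angular":[0,0,0.152]},{"jaw":-1,"xyz":[43,275,-45],"angular":[0,0,0.152]},{"jaw":-1,"xyz":[43,275,-45],"angular":[0,0,0.152]}]'
python3 - <<'E'
from h import *
im,W=cloud('top')
for r in silhouettes('top','cartridge0_center'): print(r['score'],r['xy'],np.nanmedian(W[r['pixels']],0).round())
save(cv2.resize(im[165:290,235:360],None,fx=4,fy=4,interpolation=cv2.INTER_CUBIC),'t4.png')
go((513.5,330.0),72,157.6)
E
```

```text
clock: 8.1
eef_pos: [516.3, 205.9, 153.3]
tool_rot: [3.138, -0.001, 2.759]
force: [0.8, -0.1, -1.1]
width: 19.4
gripper_force: 59.7
0.61 [312.5, 252.4] [ 461. -102.   19.]
0.39 [103.1, 197.1] [612. 455.  45.]
xyz [ 51.9 119.3  80.9] ang [-0.001 -0.001  0.002] t 8.2
```

View pics/t4.png

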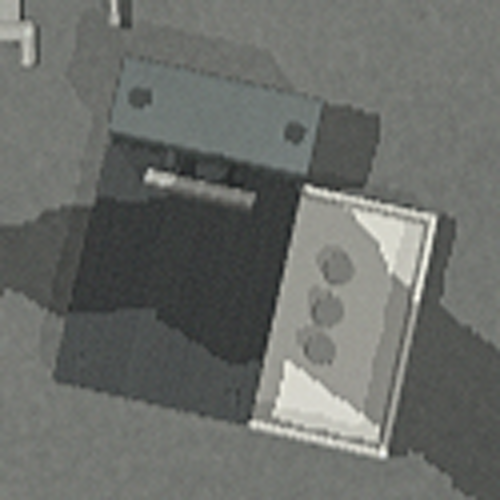

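All three discs lie in the tray (crop pixels (335,265), (325,308) and (318,347)) and the bed is clear. Next I put the sweeper back.

```bash
python3 -m creep '[{"jaw":-1,"xyz":[20,50,0],"angular":[0,0,0]},{"jaw":-1,"xyz":[40,95,0],"angular":[0,0,0]},{"jaw":-1,"xyz":[52,119,20],"angular":[0,0,0]},{"jaw":-1,"xyz":[52,119,50],"angular":[0,0,0]},{"jaw":-1,"xyz":[52,119,68],"angular":[0,0,0]},{"jaw":-1,"xyz":[52,119,76],"angular":[0,0,0]},{"jaw":-1,"xyz":[52,119,80],"angular":[0,0,0]},{"jaw":-1,"xyz":[52,119,80],"angular":[0,0,0]},{"jaw":-1,"xyz":[52,119,80],"angular":[0,0,0]}]'
python3 -c "
from h import *
go((513.5,330.0),72,157.6)"
```

```text
clock: 9.32
eef_pos: [514.8, 329.5, 74.1]
tool_rot: [3.14, 0.001, 2.751]
force: [-0.1, 0.1, -1.8]
width: 19.5
gripper_force: 59.8
xyz [ 1.4 -0.   2.1] ang [ 0.001  0.001 -0.   ] t 9.325
```

```bash
python3 -m creep '[{"jaw":-1,"xyz":[0,0,1.5],"angular":[0,0,0]},{"jaw":-1,"xyz":[0,0,2.5],"angular":[0,0,0]},{"jaw":-1,"xyz":[0,0,2.5],"angular":[0,0,0]}]'

```

```text
clock: 9.7
eef_pos: [514.4, 329.5, 71.0]
tool_rot: [3.141, 0.0, 2.751]
force: [0.1, -0.3, 1.3]
width: 19.3
gripper_force: 60.0
```

```bash
python3 -m creep '[{"jaw":-0.3,"xyz":[0,0,0],"angular":[0,0,0]},{"jaw":0.2,"xyz":[0,0,0],"angular":[0,0,0]},{"jaw":1,"xyz":[0,0,0],"angular":[0,0,0]},{"jaw":1,"xyz":[0,0,0],"angular":[0,0,0]},{"jaw":1,"xyz":[0,0,0],"angular":[0,0,0]},{"jaw":1,"xyz":[0,0,-20],"angular":[0,0,0]},{"jaw":1,"xyz":[0,0,-60],"angular":[0,0,0]},{"jaw":1,"xyz":[0,0,-120],"angular":[0,0,0]},{"jaw":1,"xyz":[0,0,-120],"angular":[0,0,0]}]'
python3 - <<'E'
from h import *
im,W=cloud('wrist'); Z=W[...,2]
for r in silhouettes('wrist','sweeper_grip'):
    m=r['pixels']; p=W[m&(Z>92)&(Z<108)]
    if len(p)>20: q=cv2.minAreaRect(p[:,:2].astype(np.float32)); print(q,np.median(p[:,2]))
go((439,-306),190,178.3)
E
```

```text
clock: 10.82
eef_pos: [517.5, 331.3, 197.4]
tool_rot: [3.132, 0.007, 2.751]
force: [0.7, -0.2, 0.1]
width: 85.3
gripper_force: 0.0
((512.52197265625, 328.1034851074219), (19.747974395751953, 39.39138412475586), 68.03318786621094) 98.15496712103034
((425.18902587890625, 449.51593017578125), (16.604387283325195, 1.7876057624816895), 43.34018325805664) 98.97617469446286
xyz [-172.2 -616.5    1.4] ang [ 0.002  0.002 -0.361] t 10.925
```

```bash
python3 -m creep '[{"jaw":1,"xyz":[-16,-57,0],"angular":[0,0,-0.03]},{"jaw":1,"xyz":[-32,-114,0],"angular":[0,0,-0.07]},{"jaw":1,"xyz":[-48,-171,0],"angular":[0,0,-0.1]},{"jaw":1,"xyz":[-64,-228,0],"angular":[0,0,-0.14]},{"jaw":1,"xyz":[-80,-285,0],"angular":[0,0,-0.18]},{"jaw":1,"xyz":[-96,-342,0],"angular":[0,0,-0.22]},{"jaw":1,"xyz":[-112,-399,0],"angular":[0,0,-0.26]},{"jaw":1,"xyz":[-128,-456,0],"angular":[0,0,-0.3]},{"jaw":1,"xyz":[-144,-513,0],"angular":[0,0,-0.361]},{"jaw":1,"xyz":[-160,-570,0],"angular":[0,0,-0.361]},{"jaw":1,"xyz":[-172,-616,0],"angular":[0,0,-0.361]},{"jaw":1,"xyz":[-172,-616,0],"angular":[0,0,-0.361]}]'
python3 - <<'E'
from h import *
im,W=cloud('wrist'); Z=W[...,2]; save(im,'w5.png'); print(ctrl.read_state()['eef_pos'])
for r in silhouettes('wrist','head_center'):
    m=r['pixels']; p=W[m&(Z>46)&(Z<54)]; print(r['score'],r['xy'])
    if len(p)>20: print(cv2.minAreaRect(p[:,:2].astype(np.float32)),np.median(p[:,2]))
    f=W[m&(Z>57)]
    if len(f)>5: print('fit',np.median(f,0))
go((439,-306),120,178.3)
E
```

```text
clock: 12.42
eef_pos: [436.1, -310.2, 189.6]
tool_rot: [-3.14, -0.002, 3.104]
force: [-0.5, 1.1, 0.4]
width: 85.6
gripper_force: 0.0
[ 436.97593767 -307.05243873  189.62090554]
0.89 [273.2, 194.9]
((440.2988586425781, -305.90625), (56.00758361816406, 49.97357940673828), 87.02088928222656) 50.99414364858143
fit [ 439.65514498 -305.94385441   62.9871155 ]
0.73 [496.4, 238.4]
((566.320068359375, -50.43479919433594), (26.91923713684082, 26.245765686035156), 73.88671875) 49.74635163613891
fit [575.47165487 -60.83590302  62.85675718]
xyz [-1.5 -0.9 69.8] ang [ 0.002 -0.002 -0.001] t 12.525
```

View pics/w5.png

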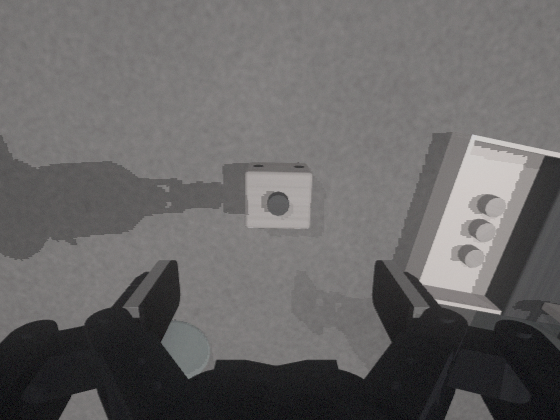

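```bash
python3 -m creep '[{"jaw":1,"xyz":[-3,1.5,50],"angular":[0,0,0.01]},{"jaw":1,"xyz":[-3,1.5,90],"angular":[0,0,0.01]},{"jaw":1,"xyz":[-3,1.5,130],"angular":[0,0,0.01]},{"jaw":1,"xyz":[-3,1.5,155],"angular":[0,0,0.01]},{"jaw":1,"xyz":[-3,1.5,162],"angular":[0,0,0.01]},{"jaw":1,"xyz":[-3,1.5,162],"angular":[0,0,0.01]},{"jaw":-1,"xyz":[-3,1.5,162],"angular":[0,0,0.01]},{"jaw":-1,"xyz":[-3,1.5,162],"angular":[0,0,0.01]},{"jaw":-1,"xyz":[-3,1.5,162],"angular":[0,0,0.01]},{"jaw":-1,"xyz":[-3,1.5,162],"angular":[0,0,0.01]},{"jaw":-1,"xyz":[-3,1.5,162],"angular":[0,0,0.01]},{"jaw":-1,"xyz":[-3,1.5,162],"angular":[0,0,0.01]}]'
python3 -c "
from h import *
go((440,-306),170,177.3); go(st(-22,0),170,166.3); print(st(-22,0))"
```

```text
clock: 14.02
eef_pos: [442.8, -306.0, 30.5]
tool_rot: [-3.139, 0.003, 3.101]
force: [-0.2, -2.5, 6.4]
width: 55.2
gripper_force: 64.5
xyz [   2.4   -0.5 -139.5] ang [-0.003  0.003  0.007] t 14.025
xyz [ -44.6  298.6 -140.2] ang [-0.002  0.004  0.199] t 14.025
[499.02591936  -9.08956079]
```

```bash
python3 -m creep '[{"jaw":-1,"xyz":[0,0,-40],"angular":[0,0,0]},{"jaw":-1,"xyz":[0,0,-90],"angular":[0,0,0]},{"jaw":-1,"xyz":[-5,30,-120],"angular":[0,0,0.02]},{"jaw":-1,"xyz":[-12,80,-120],"angular":[0,0,0.06]},{"jaw":-1,"xyz":[-20,130,-120],"angular":[0,0,0.1]},{"jaw":-1,"xyz":[-28,180,-120],"angular":[0,0,0.14]},{"jaw":-1,"xyz":[-36,230,-120],"angular":[0,0,0.18]},{"jaw":-1,"xyz":[-42,275,-120],"angular":[0,0,0.199]},{"jaw":-1,"xyz":[-45,299,-120],"angular":[0,0,0.199]},{"jaw":-1,"xyz":[-45,299,-120],"angular":[0,0,0.199]},{"jaw":-1,"xyz":[-45,299,-120],"angular":[0,0,0.199]},{"jaw":-1,"xyz":[-45,299,-120],"angular":[0,0,0.199]}]'
python3 - <<'E'
from h import *
im,W=cloud('wrist'); Z=W[...,2]; s=ctrl.read_state(); print(s['eef_pos'],s['force'])
a=np.radians(SY); d=W[...,:2]-S0; X=d[...,0]*np.cos(a)+d[...,1]*np.sin(a); Y=-d[...,0]*np.sin(a)+d[...,1]*np.cos(a)
m=(Z>74)&(Z<86)&(X>25)&(X<55)&(abs(Y)<50); print('plate top',m.sum(), [np.percentile(q[m],[1,50,99]).round(1) for q in (X,Y,Z)] if m.sum()>10 else '')
m=(Z>31)&(Z<40)&(X>-120)&(X<60)&(abs(Y)<75); print('bed',m.sum(),[np.percentile(q[m],[1,50,99]).round(1) for q in (X,Y,Z)] if m.sum()>10 else '')
save(im,'w6.png')
go(st(-22,-1),70,166.3)
E
```

```text
clock: 15.52
eef_pos: [498.1, -8.7, 148.8]
tool_rot: [-3.141, -0.0, 2.901]
force: [-0.1, 0.0, -4.9]
width: 55.1
gripper_force: 67.2
[498.19773379  -8.64149537 148.79257619] [-0.40092103  0.25360583 -5.65513764]
plate top 0 
bed 18366 [array([-93.4, -59.4,   0.2]), array([-65.6,  -2.4,  62. ]), array([34.3, 36.1, 37.9])]
xyz [-0.9 -1.2 78.8] ang [-0.001 -0.    -0.002] t 15.575
```

View pics/w6.png

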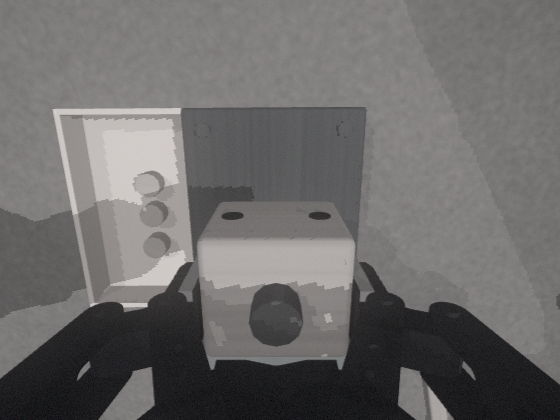

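The head is held square and level at (275,280), aligned with the bed edges, and the discs are still in the tray at about (152,215). I'll lower it next.

```bash
python3 -m creep '[{"jaw":-1,"xyz":[-1,-1,30],"angular":[0,0,0]},{"jaw":-1,"xyz":[-1,-1,60],"angular":[0,0,0]},{"jaw":-1,"xyz":[-1,-1,76],"angular":[0,0,0]},{"jaw":-1,"xyz":[-1,-1,80],"angular":[0,0,0]},{"jaw":-1,"xyz":[-1,-1,82],"angular":[0,0,0]},{"jaw":-1,"xyz":[-1,-1,82],"angular":[0,0,0]}]'; python3 -m creep '[{"jaw":-1,"xyz":[0,0,1],"angular":[0,0,0]},{"jaw":-1,"xyz":[0,0,1],"angular":[0,0,0]}]'
```

```text
clock: 16.32
eef_pos: [499.9, -8.6, 67.5]
tool_rot: [3.141, 0.001, 2.903]
force: [0.1, -0.4, -5.2]
width: 55.1
gripper_force: 67.1
clock: 16.58
eef_pos: [499.5, -8.5, 66.1]
tool_rot: [3.141, 0.001, 2.903]
force: [0.5, 0.7, -5.2]
width: 55.5
gripper_force: 67.1
```

```bash
python3 -m creep '[{"jaw":-1,"xyz":[0,0,1],"angular":[0,0,0]},{"jaw":-1,"xyz":[0,0,1],"angular":[0,0,0]}]';python3 -m creep '[{"jaw":-1,"xyz":[0,0,0.7],"angular":[0,0,0]},{"jaw":-1,"xyz":[0,0,0.7],"angular":[0,0,0]}]'
```

```text
clock: 16.82
eef_pos: [499.5, -8.5, 65.5]
tool_rot: [3.141, 0.001, 2.903]
force: [-2.9, 1.4, 3.9]
width: 55.4
gripper_force: 68.2
clock: 17.08
eef_pos: [499.5, -8.5, 65.5]
tool_rot: [3.141, 0.001, 2.903]
force: [-2.8, 1.0, 11.8]
width: 55.3
gripper_force: 69.6
```

```bash
python3 -m creep '[{"jaw":-1,"xyz":[0,0,-1.4],"angular":[0,0,0]},{"jaw":-1,"xyz":[-8,0,-1.4],"angular":[0,0,0]},{"jaw":-1,"xyz":[-16,0,-1.4],"angular":[0,0,0]},{"jaw":-1,"xyz":[-24,0,-1.4],"angular":[0,0,0]},{"jaw":-1,"xyz":[-30,0,-1.4],"angular":[0,0,0]},{"jaw":-1,"xyz":[-34,0,-1.4],"angular":[0,0,0]},{"jaw":-1,"xyz":[-34,0,-1.4],"angular":[0,0,0]},{"jaw":-1,"xyz":[-34,0,-1.4],"angular":[0,0,0]}]'; python3 -m creep '[{"jaw":-1,"xyz":[-1,0,0],"angular":[0,0,0]},{"jaw":-1,"xyz":[-2,0,0],"angular":[0,0,0]},{"jaw":-1,"xyz":[-3,0,0],"angular":[0,0,0]},{"jaw":-1,"xyz":[-3,0,0],"angular":[0,0,0]}]'
```

```text
clock: 18.08
eef_pos: [530.4, -16.3, 65.6]
tool_rot: [-3.141, -0.004, 2.903]
force: [-5.4, 1.1, 7.0]
width: 55.5
gripper_force: 68.8
clock: 18.58
eef_pos: [530.6, -16.4, 65.7]
tool_rot: [-3.14, -0.01, 2.903]
force: [-11.3, 2.6, 12.8]
width: 55.2
gripper_force: 69.5
```

```bash
python3 -m creep '[{"jaw":-1,"xyz":[0,0,-1],"angular":[0,0,0]},{"jaw":-1,"xyz":[0,0,-1],"angular":[0,0,0]},{"jaw":-1,"xyz":[0,0,-1],"angular":[0,0,0]}]';python3 -m creep '[{"jaw":-1,"xyz":[0,0,-1],"angular":[0,0,0]},{"jaw":-1,"xyz":[0,0,-1],"angular":[0,0,0]},{"jaw":-1,"xyz":[0,0,-1],"angular":[0,0,0]}]'
```

```text
clock: 18.95
eef_pos: [535.6, -17.5, 66.1]
tool_rot: [-3.142, 0.0, 2.903]
force: [-0.6, 0.3, -5.8]
width: 55.3
gripper_force: 67.5
clock: 19.32
eef_pos: [535.3, -17.3, 67.5]
tool_rot: [3.142, 0.0, 2.903]
force: [-0.7, -0.2, -5.1]
width: 55.2
gripper_force: 67.5
```

```bash
python3 -m creep '[{"jaw":-1,"xyz":[-1,0,0.5],"angular":[0,0,0]},{"jaw":-1,"xyz":[-2,0,0.8],"angular":[0,0,0]},{"jaw":-1,"xyz":[-2,0,0.8],"angular":[0,0,0]},{"jaw":-1,"xyz":[-2,0,0.8],"angular":[0,0,0]}]';python3 -m creep '[{"jaw":-1,"xyz":[-1,0,0],"angular":[0,0,0]},{"jaw":-1,"xyz":[-3,0,0],"angular":[0,0,0]},{"jaw":-1,"xyz":[-3,0,0],"angular":[0,0,0]},{"jaw":-1,"xyz":[-3,0,0],"angular":[0,0,0]}]'
```

```text
clock: 19.82
eef_pos: [537.1, -17.8, 66.7]
tool_rot: [3.142, -0.0, 2.903]
force: [0.7, 0.5, -5.5]
width: 55.3
gripper_force: 67.5
clock: 20.32
eef_pos: [539.4, -18.3, 66.6]
tool_rot: [-3.141, -0.001, 2.903]
force: [-1.6, 2.0, -3.1]
width: 55.4
gripper_force: 67.5
```

```bash
python3 -m creep '[{"jaw":-1,"xyz":[-1,0,0],"angular":[0,0,0]},{"jaw":-1,"xyz":[-2,0,0],"angular":[0,0,0]},{"jaw":-1,"xyz":[-3,0,0],"angular":[0,0,0]},{"jaw":-1,"xyz":[-3,0,0],"angular":[0,0,0]},{"jaw":-1,"xyz":[-3,0,0],"angular":[0,0,0]}]'; python3 -m creep '[{"jaw":-1,"xyz":[-1,0,0],"angular":[0,0,0]},{"jaw":-1,"xyz":[-2,0,0],"angular":[0,0,0]},{"jaw":-1,"xyz":[-2,0,0],"angular":[0,0,0]},{"jaw":-1,"xyz":[-2,0,0],"angular":[0,0,0]}]'
```

```text
clock: 20.95
eef_pos: [542.1, -19.0, 66.5]
tool_rot: [-3.141, -0.002, 2.903]
force: [-4.7, 1.8, -3.3]
width: 54.7
gripper_force: 67.5
clock: 21.45
eef_pos: [543.4, -19.3, 66.5]
tool_rot: [-3.141, -0.003, 2.903]
force: [-6.4, 1.5, -2.5]
width: 55.4
gripper_force: 67.6
```

```bash
python3 -m creep '[{"jaw":-1,"xyz":[-1,0,0],"angular":[0,0,0]},{"jaw":-1,"xyz":[-2,0,0],"angular":[0,0,0]},{"jaw":-1,"xyz":[-3,0,0],"angular":[0,0,0]},{"jaw":-1,"xyz":[-4,0,0.3],"angular":[0,0,0]},{"jaw":-1,"xyz":[-4,0,0.5],"angular":[0,0,0]},{"jaw":-1,"xyz":[-4,0,0.5],"angular":[0,0,0]},{"jaw":-1,"xyz":[-4,0,0.5],"angular":[0,0,0]}]'; python3 -m creep '[{"jaw":-1,"xyz":[0,0,0],"angular":[0,0,0]},{"jaw":-1,"xyz":[0,0,0],"angular":[0,0,0]},{"jaw":-1,"xyz":[0,0,0],"angular":[0,0,0]}]'
```

```text
clock: 22.32
eef_pos: [545.8, -20.0, 65.8]
tool_rot: [-3.141, -0.006, 2.903]
force: [-8.6, 2.7, -0.5]
width: 55.4
gripper_force: 67.8
clock: 22.7
eef_pos: [545.8, -20.0, 65.8]
tool_rot: [-3.141, -0.006, 2.903]
force: [-8.9, 3.1, -1.1]
width: 55.6
gripper_force: 67.8
```

```bash
python3 -m creep '[{"jaw":-1,"xyz":[-1,0,0],"angular":[0,0,0]},{"jaw":-1,"xyz":[-1,0,0],"angular":[0,0,0]},{"jaw":-1,"xyz":[-1,0,0],"angular":[0,0,0]},{"jaw":-1,"xyz":[-1,0,0],"angular":[0,0,0]},{"jaw":-1,"xyz":[-1,0,0],"angular":[0,0,0]},{"jaw":-1,"xyz":[-1,0,0],"angular":[0,0,0]},{"jaw":-1,"xyz":[-1,0,0],"angular":[0,0,0]}]'
python3 - <<'E'
from h import *
im,W=cloud('top'); Z=W[...,2]; print('sweeper top z',np.nanpercentile(Z[210:258,125:175],99.8))
im,W=cloud('scene'); save(cv2.resize(im[130:310,180:480],None,fx=2.6,fy=2.6,interpolation=cv2.INTER_CUBIC),'s7.png')
E
```

```text
clock: 23.58
eef_pos: [546.4, -20.1, 65.8]
tool_rot: [-3.141, -0.007, 2.903]
force: [-8.5, 2.6, -0.2]
width: 56.0
gripper_force: 67.8
sweeper top z 105.95004971136555
```

View pics/s7.png

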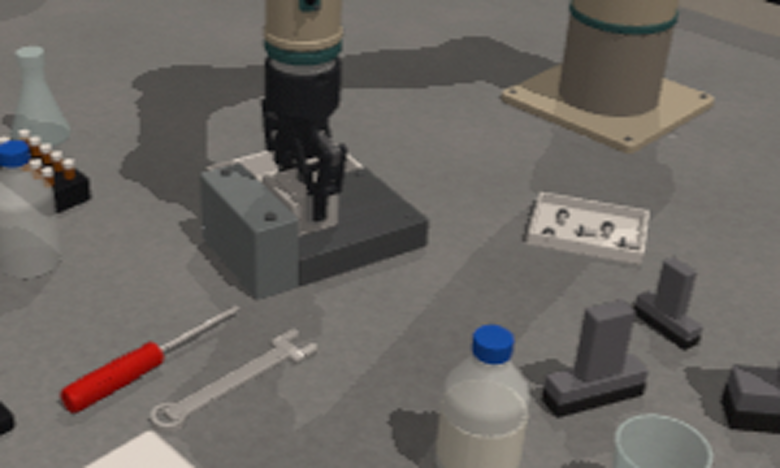

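The gripper holds the head against the plate at (310,200). The sweeper stands at (595,360) and the bystanders are untouched. The push is about 9 N with the plate roughly 7.5 mm back, so I'm handing it in.

```bash
python3 -c "
from cell import ctrl
print(ctrl.finish_job())"
```

```text
the job is handed in; nothing more can be done
None
```

The job is handed in, with no verdict returned: the three cartridges are in the tray, the sweeper is standing back on the bench, and the gripper is holding the pump head square against the sprung plate at about 9 N by the wrist sensor, with the plate an estimated 7.5 mm back.

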